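Show the base of the tall bottle to the inspection camera

ROBOT

A 7-joint arm with a two-finger parallel gripper is mounted at the origin on a cart in front of the work surface, level with it; the furniture and walls round the work are solid. World frame = base frame: x ahead of the robot, y to its left, z up, the work surface at z = 0. Lengths are in m, angles in rad, forces in N, time in s.
With the tool pointing down it reaches from about 0.425 to 0.925 m from the base axis. Payload 6.8 kg.
Tool frame: the origin (TCP) lies at the very end of the fingers, on their centre line; the grasp point (between the pads) lies 19 mm behind it; z points along the fingers, y is the direction in which the jaws open and shut (so a half turn about z gives the same grasp; the last joint's range is limited). The gripper opens to 85 mm and grips with 20 to 120 N. Pads are 22 mm wide; open, the fingers measure 114 mm over their backs; the gripper's body (76 mm by 85 mm) begins 54 mm behind the grasp point. The pads swing forward as they close: fully open they stand 13 mm farther back than shut.
Start: joints at [-1.266, 0.477, 0.022, 1.555, -0.011, 1.109, -0.083], TCP at [0.271, 0.618, 0.231] pointing down, gripper open.
Joint ranges: [-2.96, 2.96], [-0.34, 2.1], [-1.41, 1.46], [0.24, 2.44], [-1.37, 4.51], [0.17, 1.92], [-2.96, 2.96]. Speed limits (rad/s): [2.39, 2.39, 3.14, 3.14, 3.14, 3.14, 3.14].

INTERFACE

Orientations are given as a unit quaternion [w, x, y, z].
In Python, from station import bot gives the robot as it stands.
- The arm moves only by the tool move_arm, never from a script. Its argument "commands" is text: rows parted by semicolons, each of 7 numbers parted by spaces: the opening, from 0 (shut) to 1 (fully open), then the shift along the tool's x, y, z in cm, then the turn, a rotation vector about the tool's x, y, z in degrees. In form: gripper tx ty tz rx ry rz; .... A call has 1 to 12 rows; each row shifts and turns the commanded pose from where the row before left it, along the tool's axes as they then stand; what a row does not reach is not made up. A row lasts 1/12 s, in which the tool goes at most 41.7 mm and 7.16 degrees, less where a joint would pass 70% of its speed; a pose out of reach is approached as far as the arm can. A call with a gripper value outside its range is refused whole. The fingers move at their own pace and stop on an object; "force" is the grip in N (left out, the last holds). Time passes only in rows, so rows that do not move let the fingers close. It gives the time, the measured TCP pose, the force and the opening at its end, in the units of the state.
- bot.get_obs(): the state, without advancing time (a new reading comes with each control period).
- bot.read_camera(name): name is "scene" or "top"; returns a dict with "img" (420x560x3 uint8, red, green, blue), "K" (3x3 intrinsics, pixels), "distortion" ([k1, k2, p1, p2, k3] as OpenCV has them; the pictures are not rectified), "rvec" (rotation vector, rad) and "tvec" (3), from world to camera coordinates, as OpenCV has them. Camera axes: x right, y down, z forward; pixel columns grow to the right and rows downward; lengths in m; the calibration is good to about 2 mm. A picture is of the moment at which its call begins. There is no depth.
- bot.hand_in(): hands the job in, once; it reports no verdict.
The state is a dict: "t": time; "q": joint angles; "joint_vel": joint speeds; "joint_torque": joint torques, N m; "eef_pos": TCP position; "tool_rot": TCP orientation; "contact_force": force on the tool from outside, world axes, zero at the start; "torque": the same for the moment, N m; "gripper_width": opening from 0.0 (shut) to 1.0 (fully open).
Only numpy, scipy, OpenCV 4.12 (cv2) and the standard library are available. Lean on these libraries where they do the work, as an engineer would, in place of code of your own. Each camera call takes 0.05 s, during which the arm holds its last target. There are 200 camera calls.

TASK

First push the open filter drawer of the inspection camera fully home. Then take the tall brown bottle out of the bottle rack and hold it in the air in front of the sloping camera, its base squarely facing the lens, centred on it and 6 cm away from it. Do not touch the camera head, leave the other bottles in their wells and everything else where it is, and finish while still holding the bottle there: do not put it down or let go.

Things in the scene. Friction and masses are not known exactly. Their poses are not given: they have to be found in the camera images.
- camera_station: fixed inspection camera, a white housing 170 (x) x 130 (y) mm with its flat top 62 mm above the worktop; origin on the worktop under the housing's centre; its -x side is the front, roughly towards the robot. A grey saddle at x 0 to 62 mm, y -43 to 43 mm carries the black camera head
- filter_drawer (a joint): filter drawer in the housing's front: 0 is fully home against its stop, positive is how far it is pulled out towards the station's -x (m, at most 0.056). It starts 0.03 to 0.05 open; friction (about 2 N) holds it wherever it is left
- drawer_tab (a point): centre of the outer face of the grey push tab (40 mm wide, 12 mm high) in the middle of the drawer's front plate (84 mm wide, 32 mm high; the tab stands out 12 mm from it); 36 mm above the worktop; moves with the drawer along the station's x axis. When the drawer is home the tab face is 18 mm in front of the housing's front face
- camera_head: black round camera head, fixed on the station, 62 mm in diameter at the lens end; origin at the centre of its flat lens face, 122 mm above the worktop; its z axis is the viewing direction out of the lens, which leans 30 degrees from vertical towards the station's front (-x)
- focus (a point): the point 60 mm out from the lens face centre along the viewing direction, where the centre of the bottle's base must be; about 174 mm above the worktop
- bottle_rack: fixed white rack, 85 (x) x 245 (y) x 25 mm, three round wells 51 mm wide and 18 mm deep, 85 mm apart along its y; origin at the centre of its underside. The bottle places are shuffled
- tall_bottle: the tall brown bottle with a blue screw cap, 122 mm high, body 47 mm in diameter, straight up to 106 mm above the base, the cap above that 32 mm in diameter; stands in one of the three wells, its base 7 mm above the worktop; origin at the centre of its base, z axis up through the cap; about 0.1 to 0.2 kg
- short_bottle_1: a shorter brown bottle with a blue cap, 98 mm high, 47 mm in diameter, in another well; origin at the centre of its base; must stay in its well
- short_bottle_2: the other shorter brown bottle, 100 mm high, 47 mm in diameter, in the remaining well; origin at the centre of its base; must stay in its well
- vial: small dark vial with a white cap standing on the worktop, 33 mm in diameter, 73 mm high; origin at the centre of its base; not part of the job
- timer: white bench timer, 62 x 66 x 18 mm, lying on the worktop; origin at the centre of its underside; not part of the job
Mind the look-alikes: they are no part of the job. What is shaped like the short_bottle_1 but yellow is not meant.

How it is judged:
By the outcome, as a careful person would: the job done as asked, in the order asked, and still so for the second after the job is handed in, while the arm keeps its last pose, push and grip.
It also fails if it takes over 51 s, if anything falls off the work surface, if the arm or the gripper's body presses on something with over 40 N, if the wrist force passes 120 N, or if a joint passes its speed limit or range.

## Working session

There is one attempt and no reset: what is moved stays moved. The work goes in short steps, Python scripts to look and compute and a tool call to move; the robot and the scene stay as the last step left them, time stands still between calls to the robot, and variables do not carry over. Pictures are saved under pics/ and viewed, about 8 in all and at most 12, crops included, and the job is handed in when it is done.

Besides the shell and the picture viewer there is one more tool, called after "Request:" by a JSON object that holds its "op" and its "data", one argument or row to a line. move_arm: Moves the arm, as the interface text tells. Its arguments: {"type":"object","properties":{"commands":{"type":"string"},"force":{"type":"number"}},"required":["commands"]}

```bash
mkdir -p pics; ls
python3 - <<'E'
from station import bot
import cv2,pickle
o=bot.get_obs();print(o)
d={}
for n in("scene","top"):
    c=bot.read_camera(n);d[n]=c;cv2.imwrite(f"pics/{n}0.png",c["img"][:,:,::-1]);print(n,c["K"],c["distortion"],c["rvec"],c["tvec"])
pickle.dump(d,open("c0.pkl","wb"))
E
```

```text
pics
{'t': 0.0, 'q': array([-1.2660462 ,  0.47779911,  0.02230956,  1.55645642, -0.01151171,
        1.1093139 , -0.08313007]), 'joint_vel': array([-0.00289118, -0.00081007,  0.00076661, -0.00107602, -0.00045721,
       -0.00044148, -0.00029259]), 'joint_torque': array([ 8.19056959e-05, -5.96454334e+01,  1.60826448e+00, -2.81200755e+01,
        1.25520685e-02,  9.25564760e-03,  2.28182410e-05]), 'eef_pos': array([0.27057737, 0.61773906, 0.23032371]), 'tool_rot': array([-1.33594372e-04,  2.04955695e-01,  9.78770815e-01, -9.14950362e-04]), 'contact_force': array([-0.31269395,  0.31150037, -0.77006122]), 'torque': array([-0.00078824, -0.0101755 , -0.02408114]), 'gripper_width': 1.0013127629621459}
scene [[443.52577229   0.         281.5358539 ]
 [  0.         443.52577229 213.79874001]
 [  0.           0.           1.        ]] [-0.10653041  0.          0.          0.          0.        ] [ 2.19410091 -0.57106954  0.28641813] [-0.50849179  0.2945617   0.98710798]
top [[457.72346419   0.         270.80446097]
 [  0.         457.72346419 220.17248542]
 [  0.           0.           1.        ]] [-0.1275825  0.         0.         0.         0.       ] [ 2.12083504 -2.1720837   0.14399555] [0.05545545 0.5794765  1.24976917]
```

View pics/scene0.png

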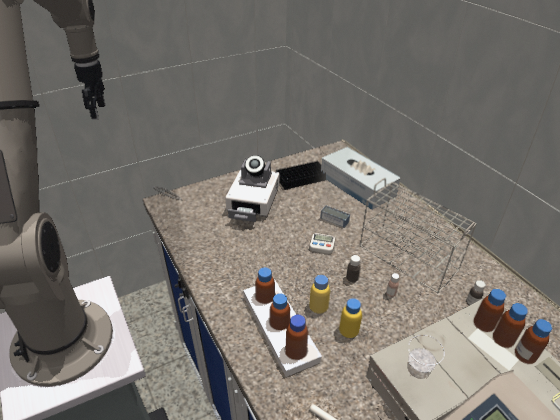

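View pics/top0.png

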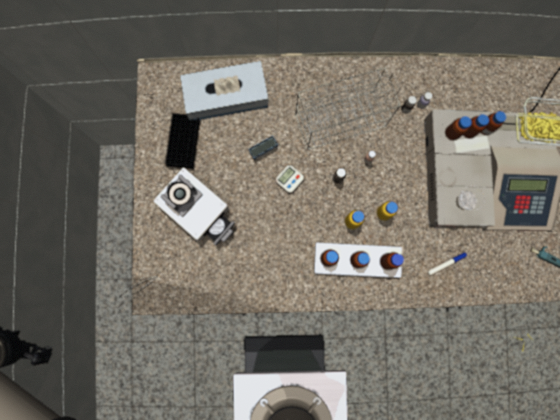

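The scene view shows the station around (250,190) with the drawer open, the rack at (280,325), and what looks like the tall bottle nearest the viewer at (297,337). In the top view the station is at (195,205), and the tall bottle is probably at (393,260). Next I'll enlarge both regions and measure.

```bash
cat > h.py <<'E'
import cv2,numpy as np
def cam(c):
    R=cv2.Rodrigues(np.array(c["rvec"],float))[0];t=np.array(c["tvec"],float);return R,t,-R.T@t
def ray(c,p):
    R,t,C=cam(c);u=cv2.undistortPoints(np.array([[p]],float),c["K"],c["distortion"])[0,0]
    d=R.T@np.r_[u,1];return C,d/np.linalg.norm(d)
def onz(c,p,z):
    C,d=ray(c,p);return C+d*(z-C[2])/d[2]
def tri(c1,p1,c2,p2):
    a,d=ray(c1,p1);b,e=ray(c2,p2);s=np.linalg.lstsq(np.c_[d,-e],b-a,rcond=None)[0]
    P,Q=a+s[0]*d,b+s[1]*e;return (P+Q)/2,np.linalg.norm(P-Q)
def proj(c,P):
    return cv2.projectPoints(np.array(P,float).reshape(-1,3),c["rvec"],c["tvec"],c["K"],c["distortion"])[0][:,0]
def blobs(img,lo,hi,box,amin=15):
    hsv=cv2.cvtColor(img,cv2.COLOR_RGB2HSV);m=cv2.inRange(hsv,lo,hi);x0,y0,x1,y1=box
    k=np.zeros_like(m);k[y0:y1,x0:x1]=m[y0:y1,x0:x1]
    n,_,s,ce=cv2.connectedComponentsWithStats(k);return [(ce[i].round(1),s[i]) for i in range(1,n) if s[i,4]>=amin]
E
python3 - <<'E'
import pickle,cv2,numpy as np
from h import *
d=pickle.load(open("c0.pkl","rb"))
S,T=d["scene"],d["top"]
for n,c,b in(("S",S,(235,255,345,360)),("T",T,(310,235,410,285))):
    for ce,s in blobs(c["img"],(95,120,60),(130,255,255),b): print(n,ce,s)
a=cv2.resize(S["img"][140:230,210:300],(400,400),interpolation=cv2.INTER_CUBIC)
b=cv2.resize(T["img"][160:250,150:240],(400,400),interpolation=cv2.INTER_CUBIC)
cv2.imwrite("pics/st.png",np.hstack([a,b])[:,:,::-1])
# white masks
for n,c,bx in(("rackT",T,(305,235,412,285)),("houseT",T,(150,160,240,250))):
    img=c["img"];hsv=cv2.cvtColor(img,cv2.COLOR_RGB2HSV);m=cv2.inRange(hsv,(0,0,190),(180,40,255))
    k=np.zeros_like(m);x0,y0,x1,y1=bx;k[y0:y1,x0:x1]=m[y0:y1,x0:x1]
    cs=max(cv2.findContours(k,0,2)[0],key=cv2.contourArea);r=cv2.minAreaRect(cs);z=.025 if n=="rackT" else .062
    P=np.array([onz(c,p,z) for p in cv2.boxPoints(r)]);print(n,cv2.boxPoints(r).round(1).tolist(),P.round(4).tolist(),P.mean(0),np.linalg.norm(np.diff(P,axis=0),axis=1))
E
```

```text
S [264.5 274.5] [259 268  12  14 149]
S [320.8 279.4] [315 276  12   8  75]
S [279.7 300.6] [273 294  14  15 167]
S [297.1 322.5] [290 315  15  16 197]
T [331.9 256.3] [327 251  11  11  98]
T [363.1 258.1] [358 253  11  11  95]
T [396.8 259.2] [392 254  11  11 100]
rackT [[314.29998779296875, 272.6000061035156], [315.70001220703125, 242.3000030517578], [402.20001220703125, 246.1999969482422], [400.79998779296875, 276.5]] [[0.431, -0.0773, 0.025], [0.5163, -0.0842, 0.025], [0.4985, -0.3318, 0.025], [0.4127, -0.3229, 0.025]] [ 0.46463648 -0.20406602  0.025     ] [0.08562743 0.24820071 0.08627492]
houseT [[152.5, 200.6999969482422], [182.8000030517578, 166.10000610351562], [226.8000030517578, 204.60000610351562], [196.5, 239.1999969482422]] [[0.6412, 0.3736, 0.062], [0.7389, 0.2879, 0.062], [0.6245, 0.1632, 0.062], [0.5294, 0.2483, 0.062]] [0.63348662 0.26825791 0.062     ] [0.12999722 0.16927871 0.12766053]
```

View pics/st.png

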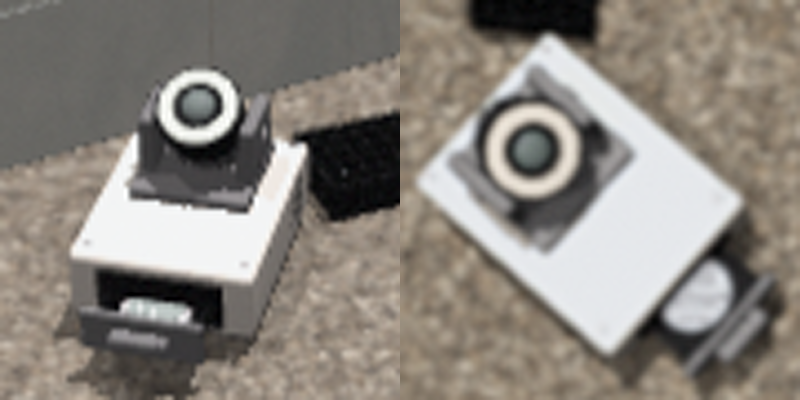

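The crops show the lens ring at about (254.4,163.7) in the scene view and (179.3,193.1) in the top view. The tab face is near (241,216) and (227,235), so the drawer is open. The housing rectangle measures 169 x 129 mm, which matches the given size.

Run:
```python
import pickle
from h import *
d=pickle.load(open("c0.pkl","rb"));S,T=d["scene"],d["top"]
for ps,pt in(((264.5,274.5),(331.9,256.3)),((279.7,300.6),(363.1,258.1)),((297.1,322.5),(396.8,259.2))):
    print("cap",*tri(S,ps,T,pt))
L,e=tri(S,(254.4,163.7),T,(179.3,193.1));print("lens",L,e)
print("lens z122",onz(S,(254.4,163.7),.122),onz(T,(179.3,193.1),.122))
print("tab",*tri(S,(241.1,216.2),T,(226.7,235.0)),onz(S,(241.1,216.2),.036))
x=np.array([.1131,.125,0]);x/=np.linalg.norm(x);y=np.array([-x[1],x[0],0])
C=np.array([.6335,.2683,0])
print("yaw",np.degrees(np.arctan2(x[1],x[0])),"lens in station",(L-C)@x,(L-C)@y)
for p in((241.1,216.2),):
    t=onz(S,p,.036);print("tab st",(t-C)@x,(t-C)@y)
t=tri(S,(241.1,216.2),T,(226.7,235.0))[0];print((t-C)@x,(t-C)@y)
# rack wells
a=np.array([.431+.4127-.5163-.4985,-.0773-.3229+.0842+.3318]);a/=np.linalg.norm(a);print("rack short axis yaw",np.degrees(np.arctan2(a[1],a[0])))
```

```text
cap [ 0.47075935 -0.11902021  0.09914382] 0.0009626960310143118
cap [ 0.46393973 -0.20293028  0.09759155] 0.0005629748786081029
cap [ 0.4569878  -0.28762114  0.12166868] 0.0010453087742257686
lens [0.64841428 0.28496689 0.12153213] 0.00029681036100338533
lens z122 [0.64794694 0.28433507 0.122     ] [0.64845836 0.28481952 0.122     ]
tab [0.54218872 0.16633286 0.04083373] 0.0013648934094767388 [0.54518943 0.17160357 0.036     ]
yaw 47.86120503801596 lens in station 0.02236528392291536 0.0001230325416809327
tab st -0.13095261383174234 0.0006077853041642046
-0.13687422714929015 -0.0007033996648793765
rack short axis yaw 174.72406073854657
```

Add to h.py:
```python
from scipy.spatial.transform import Rotation as Ro
X=np.array([.1131,.125,0]);X/=np.linalg.norm(X);Y=np.array([-X[1],X[0],0]);C0=np.array([.6335,.2683,0])
V=-.5*X+np.array([0,0,.8660254]);LENS=np.array([.6484,.2849,.122]);FOC=LENS+.06*V
def rot(o):
    w,x,y,z=o["tool_rot"];return Ro.from_quat([x,y,z,w])
def frame(z,y):
    z=np.array(z,float);z/=np.linalg.norm(z);y=np.array(y,float);y-=z*(y@z);y/=np.linalg.norm(y);return Ro.from_matrix(np.c_[np.cross(y,z),y,z])
def to(o,P,R=None):
    r=rot(o);print("shift cm",(r.inv().apply(np.array(P)-o["eef_pos"])*100).round(2))
    if R is not None: print("turn deg",np.degrees((r.inv()*R).as_rotvec()).round(2))
    print("pos",o["eef_pos"].round(4),"F",o["contact_force"].round(1),"g",round(o["gripper_width"],3),"t",o["t"],"q",o["q"].round(2))
```

```text
(no output)
```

Request:
{"op": "move_arm", "data": {
  "commands": "0 -3 -2.6 0 0 0 0;0 -3 -2.6 0 0 0 0;0 -3 -2.6 0 0 0 0;0 -3 -2.6 0 0 0 0;0 -3 -2.6 0 0 0 0;0 -3 -2.6 0 0 0 0;0 -3 -2.6 0 0 0 0;0 -3 -2.6 0 0 0 0;0 -3 -2.6 0 0 0 0;0 -3 -2.6 0 0 0 0;0 -3 -2.6 0 0 0 0;0 0 0 0 0 0 0"
}}

```text
t: 1.1
eef_pos: [0.4615, 0.2151, 0.2313]
tool_rot: [0.001, 0.211, 0.978, -0.002]
contact_force: [-0.6, -0.2, 0.6]
gripper_width: -0.001
```

Run:
```python
from station import bot
from h import *
to(bot.get_obs(),C0-.185*X+[0,0,.11],frame([0,0,-1],X))
```

```text
shift cm [-7.79 -5.65 12.16]
turn deg [-0.13  0.16 17.82]
pos [0.4615 0.2151 0.2313] F [-0.6 -0.2  0.6] g -0.001 t 1.1 q [-0.73  0.2   0.2   1.96 -0.04  0.99  0.63]
```

Request:
{"op": "move_arm", "data": {
  "commands": "0 -2 -1.4 3 0 0 0;0 -2 -1.4 3 0 0 0;0 -2 -1.4 3 0 0 0;0 -1.8 -1.4 3 0 0 0;0 0 0 0 0 0 6;0 0 0 0 0 0 6;0 0 0 0 0 0 6;0 0 0 0 0 0 0;0 0 0 0 0 0 0"
}}

```text
t: 1.85
eef_pos: [0.5071, 0.1416, 0.1111]
tool_rot: [-0.0, 0.354, 0.935, -0.0]
contact_force: [-0.6, 0.7, -0.3]
gripper_width: -0.005
```

Run:
```python
from station import bot
from h import *
to(bot.get_obs(),C0-.165*X+[0,0,.028],frame([0,0,-1],X))
a=bot.read_camera("scene")["img"][110:250,170:310];b=bot.read_camera("top")["img"][140:280,140:280]
cv2.imwrite("pics/p1.png",cv2.resize(np.hstack([a,b]),(800,400),interpolation=2)[:,:,::-1])
```

```text
shift cm [-0.89  1.37  8.31]
turn deg [-0.03 -0.    0.68]
pos [0.5071 0.1416 0.1111] F [-0.6  0.7 -0.3] g -0.005 t 1.85 q [-0.62  0.4   0.28  2.03 -0.16  0.73  0.61]
```

View pics/p1.png

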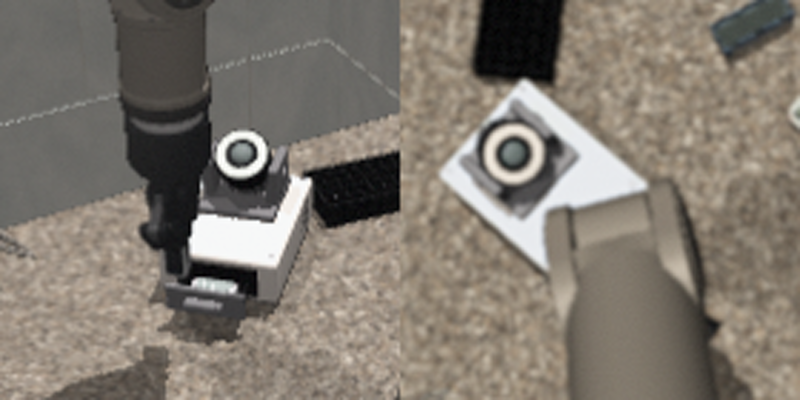

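The hand is just in front of the drawer, 9 mm off to one side. I'll back off 1 cm, centre it, lower it, then push.

Request:
{"op": "move_arm", "data": {
  "commands": "0 -0.9 -1 0 0 0 0.7;0 0 0 2.8 0 0 0;0 0 0 2.8 0 0 0;0 0 0 2.7 0 0 0;0 0 0 0 0 0 0;0 0 0 0 0 0 0"
}}

```text
t: 2.45
eef_pos: [0.5065, 0.1266, 0.0278]
tool_rot: [-0.001, 0.361, 0.932, -0.001]
contact_force: [0.7, 0.5, -0.5]
gripper_width: 0.001
```

Request:
{"op": "move_arm", "data": {
  "commands": "0 0 1 0 0 0 0;0 0 1 0 0 0 0;0 0 1 0 0 0 0;0 0 0.5 0 0 0 0;0 0 0.5 0 0 0 0;0 0 0.5 0 0 0 0;0 0 0.3 0 0 0 0;0 0 0 0 0 0 0"
}}

```text
t: 3.12
eef_pos: [0.5402, 0.164, 0.0284]
tool_rot: [0.0, 0.361, 0.933, 0.0]
contact_force: [0.1, 0.1, -1.4]
gripper_width: -0.002
```

Run:
```python
from station import bot
from h import *
o=bot.get_obs();to(o,C0-.103*X-.0145*X+[0,0,.028],frame([0,0,-1],X));print((o["eef_pos"]-C0)@X,o["contact_force"]@X)
```

```text
shift cm [0.08 2.24 0.04]
turn deg [ 0.04  0.01 -0.18]
pos [0.5402 0.164  0.0284] F [ 0.1  0.1 -1.4] g -0.002 t 3.1167 q [-0.59  0.58  0.24  1.98 -0.23  0.61  0.64]
-0.13990708902526303 0.13814903388034772
```

Request:
{"op": "move_arm", "data": {
  "commands": "0 0 0.4 0 0 0 0;0 0 0.4 0 0 0 0;0 0 0.3 0 0 0 0;0 0 0.3 0 0 0 0;0 0 0.3 0 0 0 0"
}}

```text
t: 3.53
eef_pos: [0.5511, 0.1761, 0.0282]
tool_rot: [-0.0, 0.361, 0.932, -0.0]
contact_force: [-2.5, -2.2, 0.2]
gripper_width: -0.003
```

Request:
{"op": "move_arm", "data": {
  "commands": "0 0 0.2 0 0 0 0;0 0 0.2 0 0 0 0;0 0 0.2 0 0 0 0"
}}

```text
t: 3.78
eef_pos: [0.5552, 0.1805, 0.0282]
tool_rot: [-0.0, 0.361, 0.932, -0.0]
contact_force: [-1.5, -2.3, 0.2]
gripper_width: 0.004
```

Run:
```python
from station import bot
from h import *
o=bot.get_obs();print((o["eef_pos"]-C0)@X,o["contact_force"]@X)
```

```text
-0.1176548245411677 -2.684859099049175
```

Pushing at about 2.7 N, which is drawer friction. I'll keep going in 2 mm steps until it reaches the stop.

Request:
{"op": "move_arm", "data": {
  "commands": "0 0 0.2 0 0 0 0;0 0 0.2 0 0 0 0"
}}

```text
t: 3.95
eef_pos: [0.5554, 0.1808, 0.0279]
tool_rot: [-0.002, 0.362, 0.932, -0.003]
contact_force: [-11.3, -10.0, 11.4]
gripper_width: -0.002
```

Request:
{"op": "move_arm", "data": {
  "commands": "0 0 0.2 0 0 0 0;0 0 0.2 0 0 0 0"
}}

```text
t: 4.12
eef_pos: [0.5555, 0.1809, 0.0277]
tool_rot: [-0.004, 0.362, 0.932, -0.005]
contact_force: [-18.6, -16.5, 20.7]
gripper_width: -0.004
```

The force rose to 32 N with no further travel. The TCP is at station x -0.117, which puts the tab face at -0.103, so the drawer is home. Now back off, lift, and go over to the bottle.

Request:
{"op": "move_arm", "data": {
  "commands": "0 0 -1 0 0 0 0;0 0 -1.5 0 0 0 0;0 0 -2 0 0 0 0;0 0 -1 -2.5 0 0 0;0.9 0 0 -4 0 0 0;1 0 0 -4 0 0 0;1 0 0 -4 0 0 0;1 0 0 -2 0 0 0;1 0 0 0 0 0 0"
}}

```text
t: 4.87
eef_pos: [0.5274, 0.1472, 0.199]
tool_rot: [0.004, 0.361, 0.932, 0.004]
contact_force: [0.6, 0.9, 0.7]
gripper_width: 0.706
```

Run:
```python
from station import bot
from h import *
a=np.radians(-5);to(bot.get_obs(),[.457,-.288,.19],frame([0,0,-1],[np.cos(a),np.sin(a),0]))
b=bot.read_camera("scene")["img"][140:230,210:300]
cv2.imwrite("pics/p2.png",cv2.resize(b,(500,500),interpolation=2)[:,:,::-1])
```

```text
shift cm [-24.12 -36.91   0.6 ]
turn deg [ 0.68 -0.07 52.64]
pos [0.5274 0.1472 0.199 ] F [0.6 0.9 0.7] g 0.706 t 4.8667 q [-0.66  0.3   0.33  1.92 -0.12  0.92  0.57]
```

View pics/p2.png

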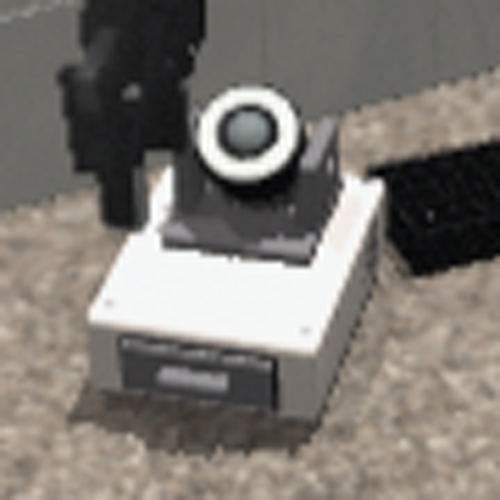

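The picture shows the drawer closed flush, with the tab at about (193,378) in the crop.

Request:
{"op": "move_arm", "data": {
  "commands": "1 -2 -3.05 0 0 0 0;1 -2 -3.1 0 0 0 0;1 -2 -3.1 0 0 0 0;1 -2 -3.1 0 0 0 0;1 -2 -3.1 0 0 0 0;1 -2 -3.1 0 0 0 0;1 -2 -3.1 0 0 0 0;1 -2 -3.1 0 0 0 0;1 -2 -3.1 0 0 0 0;1 -2 -3.1 0 0 0 0;1 -2 -3.1 0 0 0 0;1 -2 -3 0 0 0 0"
}}

```text
t: 5.92
eef_pos: [0.4504, -0.2912, 0.192]
tool_rot: [-0.001, 0.361, 0.933, -0.0]
contact_force: [0.5, -0.4, -0.9]
gripper_width: 0.996
```

Request:
{"op": "move_arm", "data": {
  "commands": "1 0 0 0 0 0 6.5;1 0 0 0 0 0 6.5;1 0 0 0 0 0 6.5;1 0 0 0 0 0 6.6;1 0 0 0 0 0 6.6;1 0 0 0 0 0 6.6;1 0 0 0 0 0 6.6;1 0 0 0 0 0 6.6;1 0 0 0 0 0 0;1 0 0 0 0 0 0"
}}

```text
t: 6.75
eef_pos: [0.4511, -0.2894, 0.1922]
tool_rot: [-0.001, 0.735, 0.678, -0.001]
contact_force: [0.0, 0.2, 0.0]
gripper_width: 0.999
```

Run:
```python
from station import bot
from h import *
a=np.radians(-5);to(bot.get_obs(),[.457,-.288,.066],frame([0,0,-1],[np.cos(a),np.sin(a),0]))
a=bot.read_camera("scene")["img"][220:380,210:370];b=bot.read_camera("top")["img"][190:300,310:420]
cv2.imwrite("pics/p3.png",np.hstack([cv2.resize(i,(400,400),interpolation=2) for i in(a,b)])[:,:,::-1])
```

```text
shift cm [ 0.19  0.6  12.62]
turn deg [-0.1   0.01  0.37]
pos [ 0.4511 -0.2894  0.1922] F [0.  0.2 0. ] g 0.999 t 6.75 q [-0.14  0.36  0.74  1.96 -0.3   0.93  0.67]
```

View pics/p3.png

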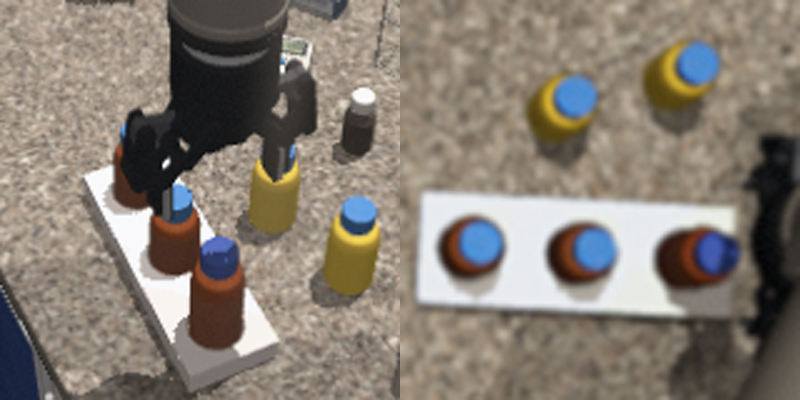

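The open jaws straddle the tall bottle's line and clear the neighbours on both sides. The tall bottle's cap is at about (218,255) in the left crop. Descending.

Request:
{"op": "move_arm", "data": {
  "commands": "1 0.2 0.6 0 0 0 0.4;1 0 0 2.6 0 0 0;1 0 0 2.6 0 0 0;1 0 0 2.6 0 0 0;1 0 0 2.4 0 0 0;1 0 0 1.2 0 0 0;1 0 0 1.2 0 0 0;1 0 0 0 0 0 0;1 0 0 0 0 0 0"
}}

```text
t: 7.6
eef_pos: [0.4577, -0.2886, 0.0675]
tool_rot: [0.0, 0.739, 0.674, -0.0]
contact_force: [-0.3, 0.2, 0.1]
gripper_width: 1.0
```

Run:
```python
from station import bot
from h import *
a=np.radians(-5);to(bot.get_obs(),[.457,-.288,.066],frame([0,0,-1],[np.cos(a),np.sin(a),0]))
a=bot.read_camera("scene")["img"][240:380,230:370];b=bot.read_camera("top")["img"][190:300,310:420]
cv2.imwrite("pics/p4.png",np.hstack([cv2.resize(i,(400,400),interpolation=2) for i in(a,b)])[:,:,::-1])
```

```text
shift cm [ 0.06 -0.08  0.15]
turn deg [ 0.    0.01 -0.25]
pos [ 0.4577 -0.2886  0.0675] F [-0.3  0.2  0.1] g 1.0 t 7.6 q [-0.01  0.55  0.6   2.04 -0.48  0.69  0.8 ]
```

View pics/p4.png

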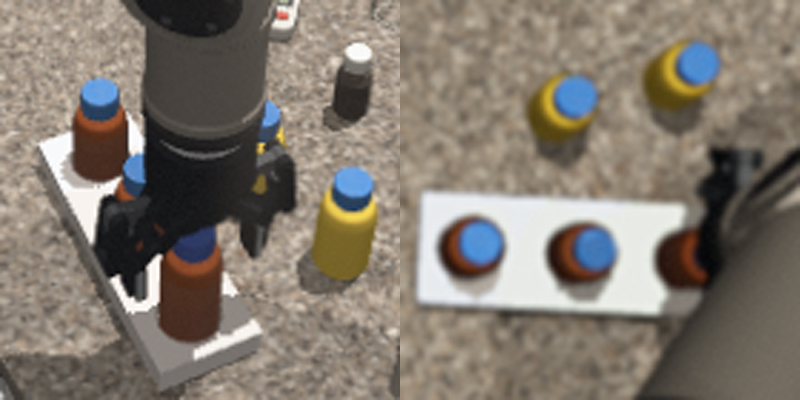

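The bottle sits centred between the fingers, with the cap just below the palm. Closing.

Request:
{"op": "move_arm", "data": {
  "commands": "0.3 0 0 0 0 0 0;0.3 0 0 0 0 0 0;0.3 0 0 0 0 0 0;0.3 0 0 0 0 0 0;0.3 0 0 0 0 0 0;0.3 0 0 0 0 0 0;0.3 0 0 0 0 0 0;0.3 0 0 0 0 0 0",
  "force": 60
}}

```text
t: 8.37
eef_pos: [0.4576, -0.2885, 0.0681]
tool_rot: [0.0, 0.739, 0.674, 0.0]
contact_force: [-2.3, 1.1, 6.6]
gripper_width: 0.542
```

Request:
{"op": "move_arm", "data": {
  "commands": "0.3 0 0 -0.5 0 0 0;0.3 0 0 -1 0 0 0;0.3 0 0 -1.5 0 0 0;0.3 0 0 -2.5 0 0 0;0.3 0 0 -3.5 0 0 0;0.3 0 0 -3.5 0 0 0;0.3 0 0 -3.5 0 0 0;0.3 0 0 -3.5 0 0 0;0.3 0 0 0 0 0 0;0.3 0 0 0 0 0 0"
}}

```text
t: 9.2
eef_pos: [0.4583, -0.2889, 0.2647]
tool_rot: [0.002, 0.739, 0.674, 0.001]
contact_force: [-0.1, -0.0, -1.9]
gripper_width: 0.538
```

Run:
```python
from station import bot
from h import *
o=bot.get_obs();to(o,C0-.26*X+[0,0,.32],frame(-V,X))
to(o,FOC+.0605*V,frame(-V,X)); print(FOC+.0605*V)
```

```text
shift cm [36.3  -3.24 -5.57]
turn deg [-27.56  14.04 -51.81]
pos [ 0.4583 -0.2889  0.2647] F [-0.1 -0.  -1.9] g 0.538 t 9.2 q [-0.2   0.27  0.79  1.88 -0.22  1.08  0.59]
shift cm [54.07 10.04  3.86]
turn deg [-27.56  14.04 -51.81]
pos [ 0.4583 -0.2889  0.2647] F [-0.1 -0.  -1.9] g 0.538 t 9.2 q [-0.2   0.27  0.79  1.88 -0.22  1.08  0.59]
[0.60797654 0.24022332 0.22635606]
```

Holding at opening 0.54 (46 mm), with 1.9 N of weight. Now carry it to a point in front of the station and turn it.

Request:
{"op": "move_arm", "data": {
  "commands": "0.3 3.3 0 -0.4 0 0 0;0.3 3.3 0 -0.4 0 0 0;0.3 3.3 0 -0.4 0 0 0;0.3 3.3 0 -0.4 0 0 0;0.3 3.3 0 -0.4 0 0 0;0.3 3.3 0 -0.4 0 0 0;0.3 3.3 0 -0.4 0 0 0;0.3 3.3 0 -0.4 0 0 0;0.3 3.3 0 -0.4 0 0 0;0.3 3.3 0 -0.4 0 0 0;0.3 3.3 0 -0.4 0 0 0;0.3 0 0 0 0 0 0"
}}

```text
t: 10.2
eef_pos: [0.4901, 0.0808, 0.3053]
tool_rot: [-0.001, 0.735, 0.678, -0.0]
contact_force: [0.3, 1.4, -1.5]
gripper_width: 0.549
```

Request:
{"op": "move_arm", "data": {
  "commands": "0.3 0 0 0 -3.06 1.56 -5.76;0.3 0 0 0 -3.06 1.56 -5.76;0.3 0 0 0 -3.06 1.56 -5.76;0.3 0 0 0 -3.06 1.56 -5.76;0.3 0 0 0 -3.06 1.56 -5.76;0.3 0 0 0 -3.06 1.56 -5.76;0.3 0 0 0 -3.06 1.56 -5.76;0.3 0 0 0 -3.06 1.56 -5.76;0.3 0 0 0 -3.06 1.56 -5.76;0.3 0 0 0 0 0 0;0.3 0 0 0 0 0 0"
}}

```text
t: 11.12
eef_pos: [0.4895, 0.0727, 0.3049]
tool_rot: [0.087, 0.359, 0.899, 0.235]
contact_force: [-0.5, 0.6, -1.5]
gripper_width: 0.546
```

Run:
```python
from station import bot
from h import *
o=bot.get_obs();to(o,FOC+.0605*V+[0,0,.04]-.03*X,frame(-V,X))
```

```text
shift cm [ 2.78 13.24 11.82]
turn deg [-0.92 -0.03 -1.45]
pos [0.4895 0.0727 0.3049] F [-0.5  0.6 -1.5] g 0.546 t 11.1167 q [-0.85 -0.14  0.75  2.19 -0.37  0.72  0.97]
```

Request:
{"op": "move_arm", "data": {
  "commands": "0.3 0.4 1.9 1.69 -0.9 0 -1.4;0.3 0.4 1.9 1.69 0 0 0;0.3 0.4 1.9 1.69 0 0 0;0.3 0.4 1.9 1.69 0 0 0;0.3 0.4 1.9 1.69 0 0 0;0.3 0.4 1.9 1.69 0 0 0;0.3 0.4 1.9 1.69 0 0 0;0.3 0 0 0 0 0 0;0.3 0 0 0 0 0 0"
}}

```text
t: 11.87
eef_pos: [0.5861, 0.2237, 0.2685]
tool_rot: [0.093, 0.345, 0.902, 0.241]
contact_force: [0.0, -1.1, -1.5]
gripper_width: 0.544
```

Run:
```python
from station import bot
from h import *
import pickle
o=bot.get_obs();to(o,FOC+.0605*V,frame(-V,X))
S,T=bot.read_camera("scene"),bot.read_camera("top");pickle.dump((S,T,o),open("c1.pkl","wb"))
B=o["eef_pos"]-rot(o).apply([0,0,-.0605])*-1 if 0 else o["eef_pos"]+rot(o).apply([0,0,.0605])
print("base pred",B,proj(S,B),proj(T,B))
a=S["img"][80:220,180:320];b=T["img"][130:270,130:270]
cv2.imwrite("pics/p5.png",np.hstack([cv2.resize(i,(400,400),interpolation=2) for i in(a,b)])[:,:,::-1])
```

```text
shift cm [-0.52  0.23  5.  ]
turn deg [-0.09 -0.09  0.27]
pos [0.5861 0.2237 0.2685] F [ 0.  -1.1 -1.5] g 0.544 t 11.8667 q [-0.96  0.2   0.72  2.03 -0.73  0.62  1.09]
base pred [0.60624378 0.24613442 0.21608157] [[246.40981655 145.81133757]] [[186.94426231 201.96943577]]
```

View pics/p5.png

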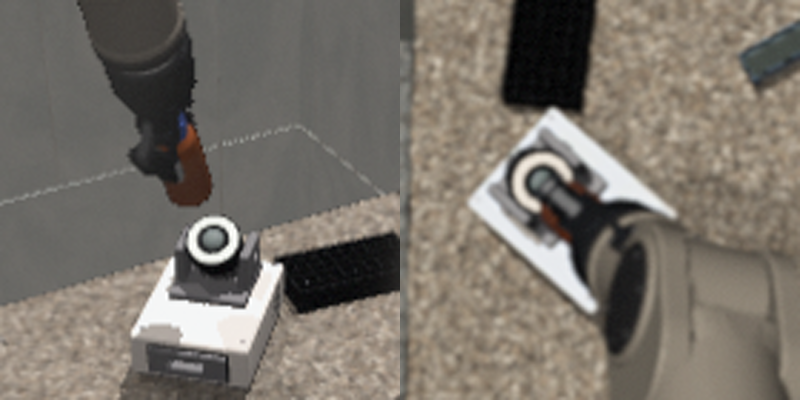

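The bottle hangs tilted above the lens. Its base is near (188,200) in the left crop, about where the pose predicts, and the drawer is still shut. Going down to the focus point.

Request:
{"op": "move_arm", "data": {
  "commands": "0.3 -0.25 0.1 1 0 0 0.2;0.3 -0.25 0.1 1 0 0 0;0.3 0 0 1 0 0 0;0.3 0 0 1 0 0 0;0.3 0 0 0.6 0 0 0;0.3 0 0 0.4 0 0 0;0.3 0 0 0 0 0 0;0.3 0 0 0 0 0 0;0.3 0 0 0 0 0 0"
}}

```text
t: 12.72
eef_pos: [0.6086, 0.2375, 0.2287]
tool_rot: [0.094, 0.347, 0.901, 0.243]
contact_force: [0.9, -0.1, -1.1]
gripper_width: 0.542
```

Run:
```python
from station import bot
from h import *
o=bot.get_obs();to(o,FOC+.0605*V,frame(-V,X))
S=bot.read_camera("scene");img=S["img"]
hsv=cv2.cvtColor(img,cv2.COLOR_RGB2HSV);m=cv2.inRange(hsv,(0,120,40),(14,255,255));k=m*0;k[90:190,200:300]=m[90:190,200:300]
n,_,s,ce=cv2.connectedComponentsWithStats(k);i=1+np.argmax(s[1:,4]);print(s[i])
pts=np.argwhere(_==i)[:,::-1].astype(float)
R=rot(o);z=R.apply([0,0,1]);B=o["eef_pos"]+.0605*z
# predicted silhouette: base rim and a rim 70 mm up, in the ideal pose (V, FOC) and as measured
t=np.linspace(0,2*np.pi,72)
def rim(c,ax,h):
    u=np.cross(ax,[0,0,1]);u/=np.linalg.norm(u);w=np.cross(ax,u);return c+h*ax+.0235*(np.outer(np.cos(t),u)+np.outer(np.sin(t),w))
d=(proj(S,FOC+.05*V)-proj(S,FOC))[0];d/=np.linalg.norm(d);nn=np.array([-d[1],d[0]]);o0=proj(S,FOC)[0]
q=proj(S,rim(FOC,V,0));print("ideal base: extreme along",((q-o0)@d).min(),"side",((q-o0)@nn).min(),((q-o0)@nn).max(),"FOC px",o0)
u=(pts-o0)@d;v=(pts-o0)@nn;print("seen along min",np.sort(u)[:4])
for a in range(-4,30,4):
    e=v[(u>=a)&(u<a+4)]
    P=proj(S,np.vstack([rim(FOC,V,h) for h in(0.,.02,.04,.06,.08,.1)]));
    print(a,"seen",e.min().round(1),e.max().round(1)) if len(e) else None
q=proj(S,rim(FOC,V,.05));print("ideal side at 50mm",((q-o0)@nn).min(),((q-o0)@nn).max(),"along",((q-o0)@d).mean())
a=img[80:220,180:320]
cv2.imwrite("pics/p6.png",cv2.resize(a,(560,560),interpolation=2)[:,:,::-1])
```

```text
shift cm [0.23 0.02 0.28]
turn deg [0.19 0.03 0.02]
pos [0.6086 0.2375 0.2287] F [ 0.9 -0.1 -1.1] g 0.542 t 12.7167 q [-0.89  0.3   0.65  2.02 -0.89  0.58  1.23]
[244 132  16  28 218]
ideal base: extreme along -6.964918780214187 side -8.010127952048958 8.0068830632257 FOC px [251.25159884 153.95895682]
seen along min [-5.33519443 -5.01970749 -5.01723838 -4.70422055]
-4 seen -5.9 8.0
0 seen -6.6 8.3
4 seen 1.3 8.3
8 seen 0.4 8.6
12 seen 0.7 8.6
16 seen 5.1 8.3
20 seen 7.6 7.6
ideal side at 50mm -8.300186494421288 8.296613170429916 along 9.129201453014138
```

View pics/p6.png

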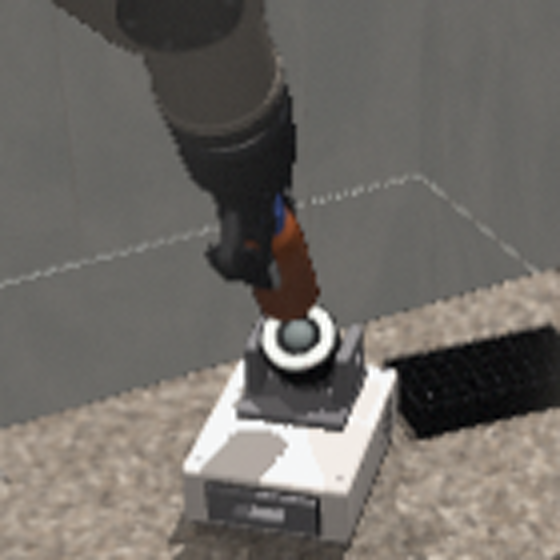

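The base is just over the lens ring and there's no contact. 2–3 mm of correction remain.

Request:
{"op": "move_arm", "data": {
  "commands": "0.3 0.1 0 0.12 0.2 0 0;0.3 0.13 0 0.12 0 0 0;0.3 0 0 0 0 0 0;0.3 0 0 0 0 0 0;0.3 0 0 0 0 0 0"
}}

```text
t: 13.18
eef_pos: [0.6075, 0.2404, 0.226]
tool_rot: [0.093, 0.347, 0.902, 0.241]
contact_force: [-0.2, -0.0, -1.4]
gripper_width: 0.543
```

Run:
```python
from station import bot
from h import *
o=bot.get_obs();to(o,FOC+.061*V,frame(-V,X))
S=bot.read_camera("scene");img=S["img"]
hsv=cv2.cvtColor(img,cv2.COLOR_RGB2HSV);m=cv2.inRange(hsv,(0,90,20),(16,255,255));k=m*0;k[90:190,200:300]=m[90:190,200:300]
n,l,s,ce=cv2.connectedComponentsWithStats(k);i=1+np.argmax(s[1:,4]);pts=np.argwhere(l==i)[:,::-1].astype(float)
t=np.linspace(0,2*np.pi,72);u=np.cross(V,[0,0,1]);u/=np.linalg.norm(u);w=np.cross(V,u)
o0=proj(S,FOC)[0];d=(proj(S,FOC+.05*V)-o0)[0];d/=np.linalg.norm(d);nn=np.array([-d[1],d[0]])
print("nn in tool axes px/cm",[((proj(S,FOC+rot(o).apply(e))-o0)[0]@np.c_[d,nn]).round(2) for e in np.eye(3)*.01])
for h in(0,.1):
    q=proj(S,FOC+h*V+.0235*(np.outer(np.cos(t),u)+np.outer(np.sin(t),w)));print("ideal",h,"along min",((q-o0)@d).min(),"side",((q-o0)@nn).min(),((q-o0)@nn).max())
U=(pts-o0)@d;W=(pts-o0)@nn;print("seen along min",np.sort(U)[:4]-.5)
for a in range(-4,24,4):
    e=W[(U>=a)&(U<a+4)]
    if len(e):print(a,"seen",(e.min()-.5).round(1),(e.max()+.5).round(1))
for c,nm in((S,"S"),):
    r=cv2.inRange(hsv,(95,120,40),(130,255,255))[255:345,235:310];print("rack caps",[b[0]for b in blobs(img,(95,120,60),(130,255,255),(235,255,345,360))])
T=bot.read_camera("top");print("top caps",[b[0]for b in blobs(T["img"],(95,120,60),(130,255,255),(310,235,410,285))])
```

```text
shift cm [-0.05  0.03 -0.07]
turn deg [-0.05  0.    0.06]
pos [0.6075 0.2404 0.226 ] F [-0.2 -0.  -1.4] g 0.543 t 13.1833 q [-0.89  0.31  0.65  2.02 -0.89  0.58  1.22]
nn in tool axes px/cm [array([ 1.42, -2.98]), array([2.57, 1.64]), array([-1.75, -0.  ])]
ideal 0 along min -6.964918780214187 side -8.010127952048958 8.0068830632257
ideal 0.1 along min 11.568918883510984 side -8.610122708080102 8.608228197451025
seen along min [-6.15315047 -6.15068136 -5.83766354 -5.83519443]
-4 seen -7.7 7.5
0 seen -8.0 7.8
4 seen -0.8 7.8
8 seen -1.1 8.1
12 seen -0.8 8.1
16 seen 3.7 7.8
rack caps [array([264.5, 274.4]), array([321. , 279.3]), array([279.7, 300.7])]
top caps [array([331.9, 256.3]), array([363. , 258.2])]
```

The sides line up within 0.4 px (about 1 mm), the pose is within 1 mm and 0.1°, and the short bottles haven't moved. Handing in.

Run:
```python
from station import bot
print(bot.hand_in());o=bot.get_obs();print(o["eef_pos"],o["gripper_width"],o["t"])
```

```text
the job is handed in; nothing more can be done
None
the job is handed in; nothing more can be done
```

I pushed the filter drawer home, then took the tall brown bottle from its rack well. The arm is holding it tilted 30° at the focus point in front of the lens, and I handed the job in at about 13 s.

- **Drawer:** it stopped against about 32 N total force, with the tab face at the expected home position. Later pictures show it closed flush.
- **Bottle:** by the arm's own pose, the base is within about 1 mm and 0.1° of the 6 cm focus point. It's firmly gripped at 46 mm with about 1.4 N of weight felt.
- **Picture check:** the bottle's sides match the ideal outline within about 0.4 px (roughly 1 mm).
- **Short bottles:** their caps are at the same pixels as at the start, and I saw no contact with the camera head.
- **One mismatch:** the lower edge of the base appears about 0.8 px (3–4 mm) short of the predicted outline. I put this down to the shaded rim and trusted the arm's pose. The top view is blocked by the arm, so I couldn't confirm it from a second camera.

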